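# Kit the model car parts

## Robot

A 6-joint arm with a two-finger parallel gripper is mounted at the origin on the work surface. World frame = base frame: x ahead of the robot, y to its left, z up, the work surface at z = 0. Lengths are in m, angles in rad, forces in N, time in s.
With the tool pointing down it reaches from about 0.375 to 0.9 m from the base axis. Payload 3.1 kg.
Tool frame: the origin (TCP) lies between the finger pads; the fingertips stand 22 mm ahead of it and the grasp point (between the pads) lies 3 mm ahead of it; z points along the fingers, y is the direction in which the jaws open and shut (so a half turn about z gives the same grasp; the last joint's range is limited). The gripper opens to 87 mm and grips with 3 to 60 N. Pads are 19 mm wide; open, the fingers measure 117 mm over their backs; the gripper's body (75 mm by 190 mm) begins 51 mm behind the grasp point.
Start: joints at [-1.51, 0.527, 1.433, -0, 1.181, -0.178], TCP at [0.148, -0.607, 0.245] pointing down, gripper open.
Joint ranges: [-3.08, 3.08], [-0.75, 2.2], [0.22, 2.44], [-1.43, 4.57], [0, 2.65], [-2.85, 2.85]. Speed limits (rad/s): [2.79, 2.79, 3.14, 3.14, 3.14, 3.14].

## Interface

Orientations are given as a unit quaternion [x, y, z, w].
In Python, from rig import get_obs, camera, get_calibration, hand_in, search_frame gives the robot as it stands.
- The arm moves only by the shell command python3 -m jog 'ROWS' [FORCE]. ROWS is JSON, a list of rows, each an object with "grip": the closure in counts, from 0 (fully open) to 255 (shut); "travel": the shift along the world's x, y, z in cm, a list of three; "twist": the turn about the world's z in degrees. A call has 1 to 8 rows; each row shifts and turns the commanded pose from where the row before left it; what a row does not reach is not made up. A row lasts 1/10 s, in which the tool goes at most 50 mm and 8.59 degrees, less where a joint would pass 70% of its speed; a pose out of reach is approached as far as the arm can. A call is refused whole if a number of a shift passes 5 or a number of a turn 8.59, either way. A call with a gripper value outside its range is refused whole. The fingers move at their own pace and stop on an object; FORCE is the grip in N (left out, the last holds). Time passes only in rows, so rows that do not move let the fingers close. It gives the time, the measured TCP pose, the force and the opening at its end, in the units of the state.
- get_obs(): the state, without advancing time (a new reading comes with each control period).
- camera(name): name is "scene" or "side" or "wrist"; returns the picture (480x640x3 uint8, red, green, blue); there is no depth.
- get_calibration(name): a dict with "fx", "fy", "cx", "cy" (pixels), "R" (3x3) and "t" (3): a world point X has camera coordinates R X + t; the wrist camera has in their place "T_tool_cam" (4x4, takes a point from camera to tool coordinates, whose origin is the TCP and whose axes are the flange's). Camera axes: x right, y down, z forward; pixel columns grow to the right and rows downward; lengths in m; the calibration is good to about 2 mm. A picture is of the moment at which its call begins: read the wrist's pose just before it. get_calibration takes no time and is no camera call.
- hand_in(): hands the job in, once; it reports no verdict.
Trained networks look in the newest picture that a camera, given by its name, has taken for a name from the list of things; names that differ only in an ending like _2 or _b are one class to them, and where a whole thing is asked for, a point or a joint stands for the part that bears it (a point fixed in the world has none). Each returns a list of dicts, best first, with "p" (0 to 1); they miss things now and then, are a little off and sometimes report something else, mostly with a low value. They report only what shows in the picture. A call takes as long as a camera call. They do not tell look-alikes from the thing itself.
- search_frame(target, camera): "at" ([x, y, z] in m, in world coordinates, good to about 4 mm: the middle of the surface that is visible of it).
The state is a dict: "time": time; "q": joint angles; "joint_velocities": joint speeds; "joint_torque": joint torques, N m; "position": TCP position; "tool_rot": TCP orientation; "ft_force": force on the tool from outside, world axes, zero at the start; "moment": the same for the moment, N m; "grip_width": finger opening in m.
Only numpy, scipy, OpenCV 4.12 (cv2) and the standard library are available. Lean on these libraries where they do the work, as an engineer would, in place of code of your own. Each camera call takes 0.05 s, during which the arm holds its last target. There are 200 camera calls.

## Task

Sort the loose model-car parts into the kit. Build the camera optics in the four-rod holder, first the spacer tube, then the lens with its dome up, then the flat retaining ring, each lying flat on the one below; lay the wheel flat in the empty bay of the tray that already has a wheel, and the battery pack flat in the empty bay of the tray that already has a pack. Leave the small gear and the little servo where they are.

Things in the scene. Friction and masses are not known exactly. Their poses are not given: they have to be found in the camera images.
- holder: Fixed lens holder: a square aluminium plate 92 x 92 mm, 10 mm thick, with four upright steel rods of 6 mm diameter at x, y = +-23.3 mm, with round ends 56 mm above the table. Discs of 56 mm drop between the rods with 2 mm to spare all round; the four gaps between neighbouring rods, facing the plate's +-x and +-y sides, are 40 mm wide, room for the fingers. Origin: centre of the plate's underside, on the table; z up, x and y along the plate's sides.
- wheel_tray: Fixed grey plastic tray, 118 x 177 mm, open above, 15 mm high, walls and floor 3 mm thick. Origin: centre of its underside, on the table; z up, x along the short side, y along the long side. A wall across the middle makes two bays, each 112 mm (x) by 84 mm (y) inside; the bay on the +y side (centre at y = +44 mm) already holds a wheel lying flat, fixed, standing 31 mm above the table; the empty bay's centre is at y = -44 mm.
- battery_tray: Fixed grey plastic tray, 118 x 177 mm, open above, 15 mm high, walls and floor 3 mm thick. Origin: centre of its underside, on the table; z up, x along the short side, y along the long side. A wall across the middle makes two bays, each 112 mm (x) by 84 mm (y) inside; the bay on the +y side (centre at y = +44 mm) already holds a battery pack, long side along x, fixed, standing 29 mm above the table; the empty bay's centre is at y = -44 mm.
- spacer: Loose aluminium spacer tube standing on end: 56 mm outside diameter, 48 mm bore, 20 mm high (the tallest of the three optics parts), 50 g. Origin: centre of its underside; z up along its axis.
- lens: Loose lens blank of clear glass: a disc 56 mm in diameter with an edge 10 mm high and a low dome, 32 mm across and 4 mm high, on top; 60 g. Origin: centre of its flat underside; z up along its axis.
- ring: Loose dark steel retaining ring lying flat: 56 mm outside diameter, 36 mm hole, 10 mm high, with two black slots on top; 50 g. Origin: centre of its underside; z up along its axis.
- wheel: Loose model-car wheel lying flat: black tyre 54 mm in diameter and 28 mm high, white rim on top, 60 g. Origin: centre of its underside; z up along its axis.
- battery: Loose battery pack, a black and grey box 70 mm long (x), 38 mm wide (y), 26 mm high, lying flat, 130 g. Origin: centre of its underside; z up.
- gear: Loose small black gear, 39 mm across its teeth, 12 mm high at the hub; not to be moved. Origin: centre of its underside; z up.
- servo: Loose little blue servo, 32 x 12 mm, 29 mm high to the shaft's tip; not to be moved. Origin: centre of its underside; z up, x along its length.
There are look-alikes about, which are no part of the job. Leave any green look-alike of the wheel_tray alone.

How it is judged:
On the way, in this order (a step that is already met when the one before it is completed fails the run):
1. the spacer tube is seated on the holder's plate (horizontal distance between spacer and holder below 0.006 m and z of spacer in the frame of holder between 0.0075 and 0.0125 m and angle between spacer's own z axis and vertical below 0.1 rad), for 0.2 s.
2. the lens is seated on the spacer, dome up (all of step 1 and horizontal distance between lens and holder below 0.006 m and z of lens in the frame of holder between 0.0275 and 0.0325 m and angle between lens's own z axis and vertical below 0.1 rad), for 0.2 s.
3. the retaining ring lies on the lens (all of step 2 and horizontal distance between ring and holder below 0.006 m and z of ring in the frame of holder between 0.0375 and 0.0425 m and angle between ring's own z axis and vertical below 0.1 rad), for 0.2 s.
At the end, for the whole second after the job is handed in: Spacer, lens (dome up), ring lie flat in the holder, 10, 30, 40 mm (within 2.5) above its underside, within 6 mm of its axis; wheel and battery flat on the floor of the empty bay of their trays, within 45 mm in x, 30 mm in y of its centre; all at rest (all of step 3 and x of wheel in the frame of wheel_tray between -0.045 and 0.045 m and y of wheel in the frame of wheel_tray between -0.075 and -0.014 m and z of wheel in the frame of wheel_tray between 0 and 0.006 m and angle between each of wheel, battery's own z axis and vertical below 0.1 rad and x of battery in the frame of battery_tray between -0.045 and 0.045 m and y of battery in the frame of battery_tray between -0.075 and -0.014 m and z of battery in the frame of battery_tray between 0 and 0.006 m and linear speed of each of spacer, lens, ring, wheel, battery below 0.02 m/s); the robot touches nothing.
It fails at once if the gear was disturbed (moved more than 25 mm) (distance of gear from where it was at the start of the episode above 0.025 m).
It fails at once if the servo was disturbed (moved more than 25 mm) (distance of servo from where it was at the start of the episode above 0.025 m).
It also fails if it takes over 128 s, if anything falls off the work surface, if the arm or the gripper's body presses on something with over 40 N, if the wrist force passes 120 N, or if a joint passes its speed limit or range.

## Working session

There is one attempt and no reset: what is moved stays moved. The work goes in short steps, Python scripts to look and compute and a shell command to move; the robot and the scene stay as the last step left them, time stands still between calls to the robot, and variables do not carry over. Pictures are saved under pics/ and viewed, about 12 in all and at most 16, crops included, and the job is handed in when it is done.

```bash
mkdir -p pics
cat > h.py <<'E'
import numpy as np,cv2
from rig import get_obs,camera,get_calibration,search_frame
def save(name,fn,crop=None,scale=1):
    im=camera(name); b=im[:,:,::-1]
    cv2.imwrite('pics/raw_'+fn,b)
    if crop: x0,y0,x1,y1=crop; b=b[y0:y1,x0:x1]
    if scale!=1: b=cv2.resize(b,None,fx=scale,fy=scale,interpolation=cv2.INTER_CUBIC)
    cv2.imwrite('pics/'+fn,b); return im
def proj(X,name):
    c=get_calibration(name); p=np.array(c['R'])@np.array(X)+np.array(c['t'])
    return np.array([c['fx']*p[0]/p[2]+c['cx'],c['fy']*p[1]/p[2]+c['cy']])
def back(u,v,z,name):
    c=get_calibration(name); R=np.array(c['R']);t=np.array(c['t'])
    d=R.T@np.array([(u-c['cx'])/c['fx'],(v-c['cy'])/c['fy'],1]); o=-R.T@t
    return o+d*(z-o[2])/d[2]
E
python3 - <<'E'
from h import *
print(get_obs())
a=save('scene','scene0.png'); b=save('side','side0.png')
for n in ['holder','wheel_tray','battery_tray','spacer','lens','ring','wheel','battery','gear','servo']:
  for c in ['scene','side']:
    for d in search_frame(n,c)[:4]: print(n,c,round(d['p'],2),np.round(d['at'],3),proj(d['at'],c).round())
E
ls
```

```text
{'time': 0.0, 'q': array([-1.50953003e+00,  5.28448654e-01,  1.43390151e+00, -3.12277118e-05,
        1.18139877e+00, -1.78517802e-01]), 'joint_velocities': array([-4.43382106e-05,  1.26838577e-03,  7.92898175e-04, -1.56897332e-03,
       -1.25248056e-03, -1.96706278e-03]), 'joint_torque': array([-3.91797971e-05, -4.40043783e+01, -1.76591849e+01,  6.34789048e-02,
        5.81862952e-02, -1.69368645e-04]), 'position': array([ 0.14839999, -0.60641813,  0.2435826 ]), 'tool_rot': array([ 9.92820265e-01,  1.19610862e-01,  4.87567673e-05, -1.07713314e-03]), 'ft_force': array([ 0.62132382,  0.1212426 , -0.36449564]), 'moment': array([-0.00704049,  0.02619587,  0.00320166]), 'grip_width': 0.08737187676552483}
holder scene 0.74 [ 0.481 -0.338  0.012] [194. 330.]
holder side 0.85 [ 0.475 -0.315  0.011] [391. 170.]
wheel_tray scene 0.97 [0.463 0.332 0.004] [403. 194.]
wheel_tray scene 0.7 [0.232 0.328 0.006] [337. 163.]
wheel_tray side 0.69 [0.231 0.298 0.003] [322. 445.]
wheel_tray side 0.6 [0.454 0.342 0.001] [198. 392.]
battery_tray scene 0.57 [ 0.65  -0.021  0.002] [375. 294.]
battery_tray side 0.74 [ 0.644 -0.017  0.004] [250. 219.]
spacer side 0.66 [ 0.656 -0.2    0.016] [297. 166.]
spacer side 0.43 [ 0.421 -0.004  0.025] [332. 262.]
lens scene 0.54 [0.651 0.202 0.009] [437. 244.]
lens side 0.96 [0.645 0.209 0.003] [173. 289.]
ring scene 0.91 [ 0.443 -0.144  0.008] [261. 273.]
ring side 0.9 [ 0.444 -0.136  0.011] [360. 222.]
wheel scene 0.61 [0.453 0.112 0.026] [345. 219.]
wheel side 0.75 [0.437 0.131 0.026] [282. 304.]
battery scene 0.94 [ 0.431 -0.018  0.029] [300. 237.]
battery side 0.57 [ 0.419 -0.005  0.028] [333. 261.]
gear scene 0.61 [0.555 0.153 0.006] [390. 237.]
gear side 0.72 [0.55  0.163 0.007] [226. 294.]
h.py
pics
```

View pics/scene0.png

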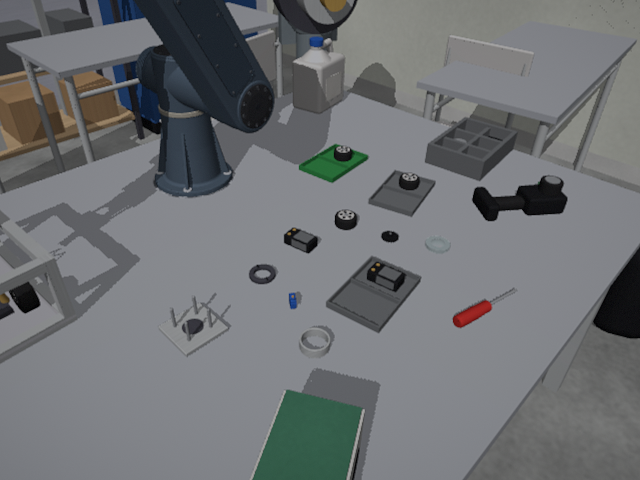

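View pics/side0.png

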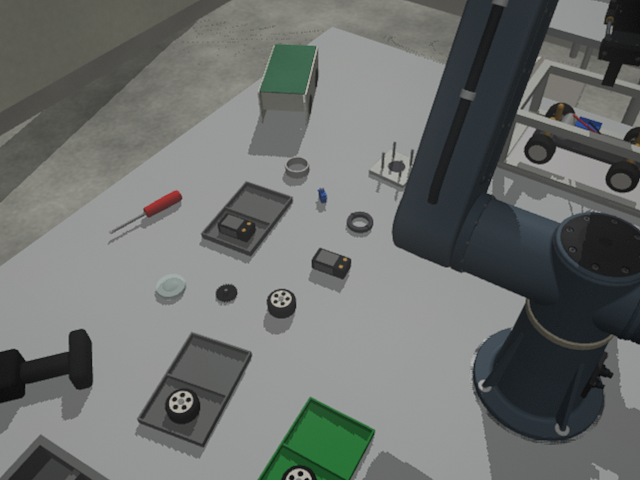

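The scene view shows these candidates:
- **Wheel:** loose one at (345,219). Fixed wheels sit in the grey tray at (409,181) and the green tray at (343,152).
- **Wheel tray:** the grey one at (403,192) is right; the green one at (335,162) is the look-alike.
- **Battery:** loose one at (300,240); the fixed pack is at (385,275), with its tray at (375,292).
- **Optics:** spacer (315,342), the tall tube; ring (262,273), dark; lens (437,244), clear.
- **Other:** holder (194,328), servo (293,300), gear (390,236).

Next I'll move up for a wrist view.

```bash
python3 -m jog '[{"grip":0,"travel":[3.3,2.8,0.7],"twist":0},{"grip":0,"travel":[3.3,2.8,0.7],"twist":0},{"grip":0,"travel":[3.3,2.8,0.7],"twist":0},{"grip":0,"travel":[3.3,2.8,0.7],"twist":0},{"grip":0,"travel":[3.3,2.8,0.7],"twist":0},{"grip":0,"travel":[3.3,2.8,0.7],"twist":0},{"grip":0,"travel":[3.3,2.8,0.7],"twist":0},{"grip":0,"travel":[3.3,2.8,0.7],"twist":0}]'
python3 -m jog '[{"grip":0,"travel":[3.5,3,0],"twist":0},{"grip":0,"travel":[3.5,3,0],"twist":0},{"grip":0,"travel":[3.5,3,0],"twist":0},{"grip":0,"travel":[0,0,0],"twist":0},{"grip":0,"travel":[0,0,0],"twist":0}]'
cat >> h.py <<'E'
from scipy.spatial.transform import Rotation as Ro
def wcam(o=None):
    o=o or get_obs(); c=get_calibration('wrist'); T=np.eye(4)
    T[:3,:3]=Ro.from_quat(o['tool_rot']).as_matrix(); T[:3,3]=o['position']
    return T@np.array(c['T_tool_cam']),c
def wproj(X,W):
    T,c=W; p=T[:3,:3].T@(np.array(X)-T[:3,3]); return np.array([c['fx']*p[0]/p[2]+c['cx'],c['fy']*p[1]/p[2]+c['cy']])
def wback(u,v,z,W):
    T,c=W; d=T[:3,:3]@np.array([(u-c['cx'])/c['fx'],(v-c['cy'])/c['fy'],1]); o=T[:3,3]; return o+d*(z-o[2])/d[2]
def look(fn,names=(),crop=None,scale=1):
    W=wcam(); im=save('wrist',fn,crop,scale)
    np.save('pics/'+fn+'.npy',W[0])
    for n in names:
        for d in search_frame(n,'wrist')[:3]: print(n,round(d['p'],2),np.round(d['at'],4),wproj(d['at'],W).round())
    return im,W
E
python3 - <<'E'
from h import *
o=get_obs(); print(o['position'],o['tool_rot'],get_calibration('wrist'))
look('w1.png',['holder','spacer','ring','servo'])
E
```

```text
time: 1.9
position: [0.4136, -0.3818, 0.301]
tool_rot: [0.993, 0.12, 0.0, 0.0]
ft_force: [0.4, -0.8, 0.9]
grip_width: 0.0871
time: 2.4
position: [0.518, -0.2922, 0.3004]
tool_rot: [0.993, 0.121, -0.0, 0.0]
ft_force: [-0.9, 0.4, 0.8]
grip_width: 0.0868
[ 0.51796639 -0.29215729  0.30041061] [ 9.92652803e-01  1.20997109e-01 -3.15811886e-04  1.12549581e-04] {'fx': 408.11434120052274, 'fy': 408.11434120052274, 'cx': 316.05477795379534, 'cy': 240.231011186414, 'T_tool_cam': array([[ 6.10980577e-04, -9.63855729e-01, -2.66424025e-01,
         7.27141314e-02],
       [ 9.99999635e-01,  7.48179890e-04, -4.13465413e-04,
        -1.87545130e-04],
       [ 5.97854105e-04, -2.66423675e-01,  9.63855834e-01,
        -1.39496947e-01],
       [ 0.00000000e+00,  0.00000000e+00,  0.00000000e+00,
         1.00000000e+00]])}
holder 0.66 [ 0.4728 -0.3348  0.0039] [344. 246.]
spacer 0.93 [ 0.6555 -0.2071  0.0154] [264.  38.]
ring 0.95 [ 0.4465 -0.1416  0.0095] [166. 228.]
servo 0.73 [ 0.5492 -0.158   0.0233] [193. 138.]
```

View pics/w1.png

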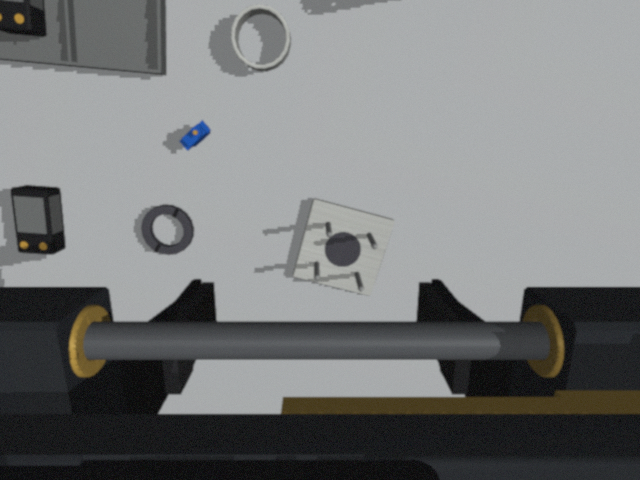

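The wrist view shows the spacer as a tube at (260,38), the dark ring at (167,229) and the servo at (195,135). The holder plate has corners at (313,198), (394,220), (368,294) and (293,277).

```bash
cat >> h.py <<'E'
def circ(im,W,X,z,r,kind):
    """refine centre of a disc's top rim at height z, radius r, near X: maximise gradient along projected circle"""
    g=cv2.GaussianBlur(cv2.cvtColor(im,cv2.COLOR_RGB2GRAY).astype(np.float32),(0,0),1.2)
    a=np.linspace(0,2*np.pi,120,endpoint=False)
    from scipy.optimize import minimize
    def samp(c,rr):
        P=np.array([wproj([c[0]+rr*np.cos(t),c[1]+rr*np.sin(t),z],W) for t in a]).astype(np.float32)
        return cv2.remap(g,P[:,0:1],P[:,1:2],cv2.INTER_LINEAR)[:,0]
    def f(c): 
        d=samp(c,r-.0015)-samp(c,r+.0015); return -np.mean(np.clip(kind*d,-10,40))
    best=min(((f((X[0]+i*.003,X[1]+j*.003)),i,j) for i in range(-4,5) for j in range(-4,5)))
    s=minimize(f,[X[0]+best[1]*.003,X[1]+best[2]*.003],method='Nelder-Mead',options=dict(initial_simplex=[[X[0]+best[1]*.003+p,X[1]+best[2]*.003+q] for p,q in((0,0),(.002,0),(0,.002))]))
    return s.x,-s.fun
E
python3 - <<'E'
from h import *
im=cv2.imread('pics/raw_w1.png')[:,:,::-1]; W=(np.load('pics/w1.png.npy'),get_calibration('wrist'))
P=np.array([wback(u,v,.01,W) for u,v in((313,198),(394,220),(368,294),(293,277))]); print(P.round(4),P.mean(0))
for i in range(4): d=P[(i+1)%4]-P[i]; print(np.linalg.norm(d),np.degrees(np.arctan2(d[1],d[0])))
print('hole',wback(343,249,.01,W))
print('sp',circ(im,W,[.6555,-.207],.02,.028,1),wback(260,38,.02,W))
print('ring',circ(im,W,[.4465,-.1416],.01,.028,-1))
E
```

```text
[[ 0.5173 -0.2886  0.01  ]
 [ 0.5151 -0.3791  0.01  ]
 [ 0.4257 -0.3754  0.01  ]
 [ 0.4252 -0.2882  0.01  ]] [ 0.47083924 -0.33281053  0.01      ]
0.09049455399060724 -91.39173056173628
0.08951891806237562 177.64575153714284
0.0872126894450096 90.33369301907322
0.09215016890217478 -0.2615118412899795
hole [ 0.47035389 -0.33412633  0.01      ]
sp (array([ 0.65706055, -0.20324219]), np.float64(21.80541229248047)) [ 0.65413326 -0.20379459  0.02      ]
ring (array([ 0.44485007, -0.14301353]), np.float64(38.128299713134766))
```

```bash
python3 -m jog '[{"grip":0,"travel":[2.78,1.76,-2.8],"twist":-2.9},{"grip":0,"travel":[2.78,1.76,-2.8],"twist":-2.9},{"grip":0,"travel":[2.78,1.76,-2.8],"twist":-2.9},{"grip":0,"travel":[2.78,1.76,-2.8],"twist":-2.9},{"grip":0,"travel":[2.78,1.76,-2.8],"twist":-2.9},{"grip":0,"travel":[0,0,0],"twist":0},{"grip":0,"travel":[0,0,0],"twist":0}]'
python3 - <<'E'
from h import *
im,W=look('w2.png',['spacer'])
print(circ(im,W,[.656,-.204],.02,.028,1),circ(im,W,[.656,-.204],.02,.024,-1),get_obs()['position'])
E
```

```text
time: 3.35
position: [0.6557, -0.2055, 0.1594]
tool_rot: [1.0, -0.006, -0.001, -0.0]
ft_force: [0.4, 0.3, 0.3]
grip_width: 0.087
spacer 0.75 [ 0.6462 -0.2036  0.015 ] [314. 245.]
(array([ 0.65535796, -0.20381665]), np.float64(20.146032333374023)) (array([ 0.65590721, -0.20341638]), np.float64(35.6739501953125)) [ 0.65612448 -0.20671059  0.16174447]
```

View pics/w2.png

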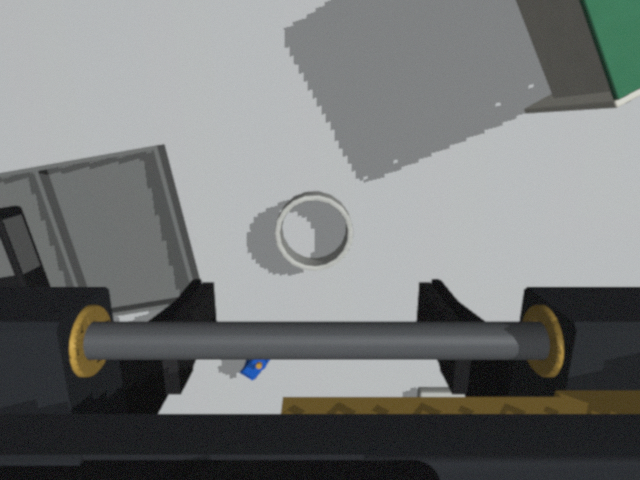

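```bash
python3 - <<'E'
from h import *
import h
im=cv2.imread('pics/raw_w2.png')[:,:,::-1]
T=np.eye(4);a=np.radians(-.76);T[:3,:3]=[[np.cos(a),np.sin(a),0],[np.sin(a),-np.cos(a),0],[0,0,-1]];T[:3,3]=[.656,-.205,.161]
c=get_calibration('wrist');W=(T@c['T_tool_cam'],c)
print(circ(im,W,[.656,-.204],.02,.028,1),circ(im,W,[.656,-.204],.02,.024,-1))
E
python3 -m jog '[{"grip":0,"travel":[0,0.15,-4.2],"twist":0},{"grip":0,"travel":[0,0,-4.2],"twist":0},{"grip":0,"travel":[0,0,-4.2],"twist":0},{"grip":0,"travel":[0,0,-1.0],"twist":0},{"grip":0,"travel":[0,0,0],"twist":0}]' 20
```

```text
(array([ 0.65572801, -0.20317262]), np.float64(20.694791793823242)) (array([ 0.65620875, -0.20285416]), np.float64(35.66178512573242))
time: 3.95
position: [0.6554, -0.2047, 0.0252]
tool_rot: [1.0, -0.007, -0.001, -0.0]
ft_force: [0.4, -1.1, 0.2]
grip_width: 0.0872
```

```bash
python3 -m jog '[{"grip":255,"travel":[0,0,0],"twist":0},{"grip":255,"travel":[0,0,0],"twist":0},{"grip":255,"travel":[0,0,0],"twist":0},{"grip":255,"travel":[0,0,0],"twist":0},{"grip":255,"travel":[0,0,0],"twist":0},{"grip":255,"travel":[0,0,0],"twist":0}]' 20
python3 -m jog '[{"grip":255,"travel":[0,0,3],"twist":0},{"grip":255,"travel":[0,0,4.5],"twist":0},{"grip":255,"travel":[0,0,4.5],"twist":0},{"grip":255,"travel":[-1,0,1.6],"twist":0},{"grip":255,"travel":[0,0,0],"twist":0}]'
python3 - <<'E'
from h import *
im,W=look('w3.png')
E
```

```text
time: 4.55
position: [0.6567, -0.2036, 0.0251]
tool_rot: [1.0, -0.006, 0.0, 0.0]
ft_force: [-1.4, -0.1, 2.0]
grip_width: 0.0543
time: 5.05
position: [0.6474, -0.2042, 0.164]
tool_rot: [1.0, -0.007, 0.002, 0.001]
ft_force: [0.3, -0.3, 0.3]
grip_width: 0.0543
```

View pics/w3.png

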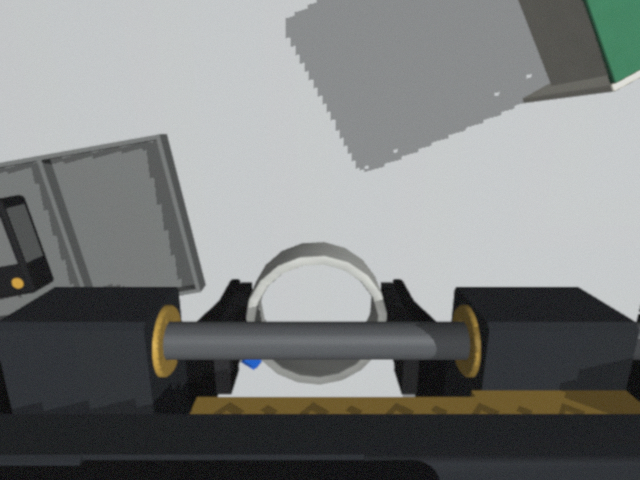

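Held spacer: the rim is visible at about rows 255–380, columns 247–386, between the pads. Next I'll fit its centre in the tool frame.

Run:
```python
from h import *
im=cv2.imread('pics/raw_w3.png')[:,:,::-1].copy(); c=get_calibration('wrist'); W=(c['T_tool_cam'],c)
for z,r,k in((.005,.024,1),(.005,.024,-1),(.005,.028,1),(.025,.028,-1),(.005,.028,-1)):
    print(z,r,k,circ(im,W,[0,0],z,r,k))
o=im[220:400,220:420][:,:,::-1].copy(); o=cv2.resize(o,None,fx=3,fy=3)
for z,r,col in((.005,.024,(0,0,255)),(.005,.028,(0,255,0)),(.025,.028,(255,0,0))):
  for t in np.linspace(0,6.28,150):
    p=wproj([r*np.cos(t),r*np.sin(t),z],W); cv2.circle(o,tuple(int(v) for v in ((p-[220,220])*3)),1,col,-1)
cv2.imwrite('pics/w3o.png',o)
```

```text
0.005 0.024 1 (array([0.00337935, 0.00165218]), np.float64(18.166473388671875))
0.005 0.024 -1 (array([0.00017991, 0.00015545]), np.float64(17.31813621520996))
0.005 0.028 1 (array([-0.00251376,  0.00035677]), np.float64(17.432096481323242))
0.025 0.028 -1 (array([-1.40564346e-03, -1.07192993e-05]), np.float64(16.62936782836914))
0.005 0.028 -1 (array([ 0.00279144, -0.00047536]), np.float64(22.45400047302246))
```

View pics/w3o.png

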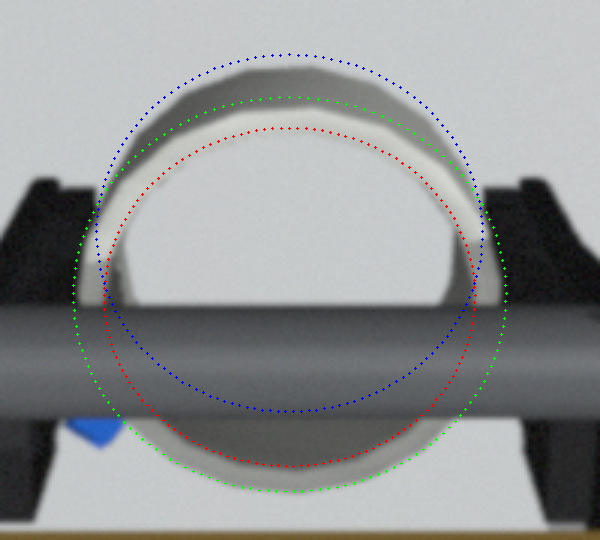

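```bash
python3 -m jog '[{"grip":255,"travel":[-4.2,-2.2,0.7],"twist":0},{"grip":255,"travel":[-4.2,-2.2,0.7],"twist":0},{"grip":255,"travel":[-4.2,-2.2,0.7],"twist":0},{"grip":255,"travel":[-4.2,-2.2,0.7],"twist":0},{"grip":255,"travel":[-4.2,-2.2,0.7],"twist":0},{"grip":255,"travel":[-4.2,-2.2,0.7],"twist":0},{"grip":255,"travel":[0,0,0],"twist":0},{"grip":255,"travel":[0,0,0],"twist":0}]'
cat >> h.py <<'E'
def WC(p,yaw=-.76):
    T=np.eye(4);a=np.radians(yaw);T[:3,:3]=[[np.cos(a),np.sin(a),0],[np.sin(a),-np.cos(a),0],[0,0,-1]];T[:3,3]=p
    c=get_calibration('wrist');return (T@c['T_tool_cam'],c)
E
python3 - <<'E'
from h import *
P=[get_obs()['position'] for i in range(3)]
im,W=look('w4.png',['holder'])
print(P,get_obs()['tool_rot'])
cv2.imwrite('pics/w4c.png',cv2.resize(im[100:300,210:430,::-1],None,fx=3.5,fy=3,interpolation=cv2.INTER_CUBIC))
E
```

```text
time: 5.9
position: [0.3934, -0.3356, 0.2011]
tool_rot: [1.0, -0.008, -0.001, -0.001]
ft_force: [1.0, -0.1, -0.9]
grip_width: 0.0544
holder 0.85 [ 0.4724 -0.3332  0.0052] [312. 119.]
holder 0.25 [ 0.4031 -0.3375  0.1923] [321. 294.]
[array([ 0.3934043 , -0.33562314,  0.20106357]), array([ 0.3934043 , -0.33562314,  0.20106357]), array([ 0.3934043 , -0.33562314,  0.20106357])] [ 9.99978490e-01 -6.45481725e-03 -4.88757817e-04 -1.05666048e-03]
```

View pics/w4c.png

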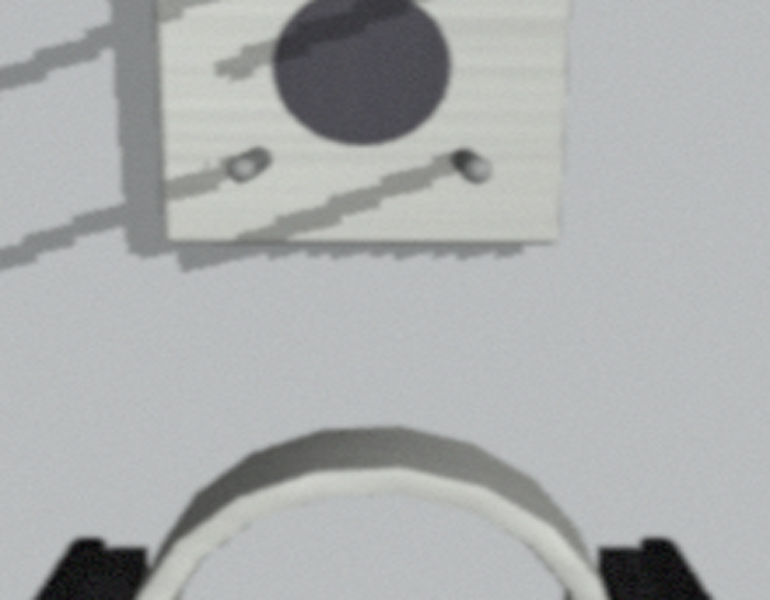

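Run:
```python
from h import *
from scipy.optimize import least_squares
im=cv2.imread('pics/raw_w4.png'); g=cv2.cvtColor(im,cv2.COLOR_BGR2GRAY)
W=WC([.394,-.3355,.203])
m=((g<110)).astype(np.uint8); m[:, :270]=0; m[:,360:]=0; m[200:]=0; m[:60]=0
m=cv2.morphologyEx(m,cv2.MORPH_OPEN,np.ones((9,9)))
cs=max(cv2.findContours(m,0,1)[0],key=cv2.contourArea); e=cv2.fitEllipse(cs); print('hole',e,wback(*e[0],.01,W))
for r in (80,100): print(r,[wback(c,r,.01,W).round(4) for c in np.where(np.abs(np.diff(g[r].astype(int)))>12)[0]][:12])
obs=[((-46,-46,10),None)]
pts={(-46,46,10):(257.1,180.2),(-46,-46,10):(369.4,180.3),(-23.3,23.3,54):(280,155.3),(-23.3,-23.3,54):(345.7,156.7)}
def res(p):
    c,s=np.cos(p[2]),np.sin(p[2]); o=[]
    for (a,b,z),uv in pts.items():
        a,b=a/1e3,b/1e3; o+=list(wproj([p[0]+c*a-s*b,p[1]+s*a+c*b,z/1e3],W)-uv)
    return np.array(o)
s=least_squares(res,[.472,-.333,0]); print(s.x[:2],np.degrees(s.x[2]),s.fun.round(1))
# w1 with commanded pose
W1=WC([.517,-.293,.301],13.74)
P=np.array([wback(u,v,.01,W1) for u,v in((313,198),(394,220),(368,294),(293,277))]);print('w1',P.mean(0),wback(343,249,.01,W1))
```

```text
hole ((312.88397216796875, 121.60688781738281), (48.69609069824219, 50.761531829833984), 176.6382598876953) [ 0.47103453 -0.3336941   0.01      ]
80 [array([ 0.5022, -0.277 ,  0.01  ]), array([ 0.5022, -0.2778,  0.01  ]), array([ 0.5021, -0.2885,  0.01  ]), array([ 0.5021, -0.2892,  0.01  ]), array([ 0.5019, -0.3045,  0.01  ]), array([ 0.5018, -0.3083,  0.01  ])]
100 [array([ 0.4878, -0.2777,  0.01  ]), array([ 0.4878, -0.2784,  0.01  ]), array([ 0.4876, -0.2885,  0.01  ]), array([ 0.4872, -0.3209,  0.01  ]), array([ 0.4872, -0.3217,  0.01  ]), array([ 0.4872, -0.3224,  0.01  ]), array([ 0.4872, -0.3232,  0.01  ]), array([ 0.4869, -0.3441,  0.01  ]), array([ 0.4869, -0.3448,  0.01  ]), array([ 0.4869, -0.3456,  0.01  ])]
[ 0.47100985 -0.33413802] -1.0588388139653546 [-0.5  0.1  0.4  0.6 -0.7  0.2  0.8 -0.8]
w1 [ 0.46968548 -0.33358006  0.01      ] [ 0.46919379 -0.33489726  0.01      ]
```

```bash
python3 -m jog '[{"grip":255,"travel":[3.9,0.1,-2],"twist":0},{"grip":255,"travel":[3.8,0.05,-3],"twist":0},{"grip":255,"travel":[0,0,-4],"twist":0},{"grip":255,"travel":[0,0,-2.0],"twist":0},{"grip":255,"travel":[0,0,-0.8],"twist":0},{"grip":255,"travel":[0,0,-0.8],"twist":0},{"grip":255,"travel":[0,0,-0.6],"twist":0}]'
python3 - <<'E'
from h import *
o=get_obs(); print(o['ft_force'],o['moment'],o['position'])
W=wcam(); a=save('side','s5.png',(330,100,450,220),3); b=save('scene','c5.png',(140,270,260,380),3)
cv2.imwrite('pics/m5.png',np.hstack([cv2.resize(cv2.imread('pics/s5.png'),(390,400)),cv2.resize(cv2.imread('pics/c5.png'),(400,400))]))
E
```

```text
time: 6.7
position: [0.4723, -0.334, 0.0705]
tool_rot: [1.0, -0.006, 0.0, 0.0]
ft_force: [0.1, -0.5, -0.7]
grip_width: 0.0547
[ 0.14382505 -0.53628937 -0.68921111] [0.07001837 0.01157274 0.04574744] [ 0.47233321 -0.33400298  0.07050566]
```

View pics/m5.png

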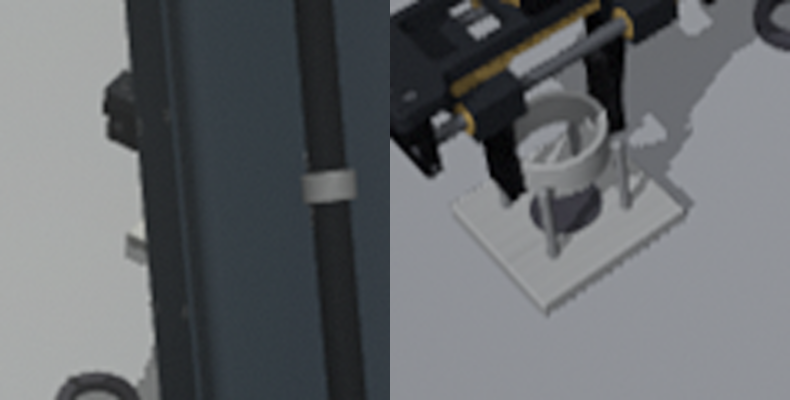

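The scene crop shows the spacer between the rods with no contact force, so I'll lower it and release.

```bash
python3 -m jog '[{"grip":255,"travel":[0,0,-1.2],"twist":0},{"grip":255,"travel":[0,0,-1.2],"twist":0},{"grip":255,"travel":[0,0,-0.9],"twist":0},{"grip":255,"travel":[0,0,0],"twist":0}]'
python3 -m jog '[{"grip":120,"travel":[0,0,-0.2],"twist":0},{"grip":60,"travel":[0,0,0],"twist":0},{"grip":60,"travel":[0,0,0],"twist":0},{"grip":60,"travel":[0,0,0],"twist":0}]'
```

```text
time: 7.2
position: [0.4706, -0.3334, 0.0359]
tool_rot: [1.0, -0.007, -0.001, -0.001]
ft_force: [-0.6, -0.3, 0.0]
grip_width: 0.0548
time: 7.6
position: [0.4717, -0.3343, 0.036]
tool_rot: [1.0, -0.007, 0.0, 0.0]
ft_force: [-0.7, -0.8, 0.3]
grip_width: 0.0655
```

```bash
python3 -m jog '[{"grip":60,"travel":[0,0,4.2],"twist":0},{"grip":60,"travel":[0,0,4.2],"twist":0},{"grip":0,"travel":[0,0,4.2],"twist":0},{"grip":0,"travel":[-3,0,4],"twist":0},{"grip":0,"travel":[0,0,0],"twist":0}]'
python3 - <<'E'
from h import *
im,W=look('w6.png',['spacer','holder'],(220,100,420,280),3); W=WC([.441,-.334,.202])
for z,r,k in((.030,.028,1),(.030,.024,-1)): print(circ(im,W,[.471,-.334],z,r,k))
E
```

```text
time: 8.1
position: [0.4415, -0.3358, 0.2072]
tool_rot: [1.0, -0.007, 0.003, 0.004]
ft_force: [1.3, -0.3, 1.0]
grip_width: 0.0825
spacer 0.68 [ 0.4628 -0.3364  0.0253] [315. 196.]
holder 0.85 [ 0.471  -0.3346  0.0067] [313. 183.]
holder 0.7 [ 0.4471 -0.1432  0.011 ] [ 84. 215.]
(array([ 0.47090803, -0.33170627]), np.float64(15.943387985229492))
(array([ 0.46963178, -0.33125932]), np.float64(34.22623825073242))
```

View pics/w6.png

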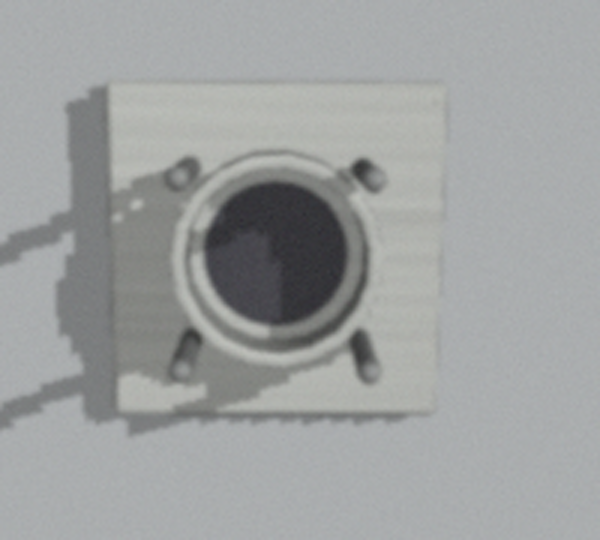

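Spacer seated flat between the rods. The rod tops sit symmetrically around the tube in the crop. Next, the lens.

```bash
python3 -m jog '[{"grip":0,"travel":[1.7,4.5,0],"twist":0},{"grip":0,"travel":[1.7,4.5,0],"twist":0},{"grip":0,"travel":[1.7,4.5,0],"twist":0},{"grip":0,"travel":[1.7,4.5,0],"twist":0},{"grip":0,"travel":[1.7,4.5,0],"twist":0},{"grip":0,"travel":[1.7,4.5,0],"twist":0},{"grip":0,"travel":[1.7,4.5,0],"twist":0},{"grip":0,"travel":[1.7,4.5,0],"twist":0}]'
python3 -m jog '[{"grip":0,"travel":[1.7,4.5,-1],"twist":0},{"grip":0,"travel":[1.7,4.5,-1],"twist":0},{"grip":0,"travel":[1.7,4.5,-1],"twist":0},{"grip":0,"travel":[2,4.4,-1.1],"twist":0},{"grip":0,"travel":[0,0,0],"twist":0},{"grip":0,"travel":[0,0,0],"twist":0}]'
python3 - <<'E'
from h import *
im,W=look('w7.png',['lens','gear']); W=WC([.648,.205,.161])
for z,r,k in((.010,.028,1),(.010,.028,-1)): print(circ(im,W,[.648,.205],z,r,k))
E
```

```text
time: 9.05
position: [0.5773, 0.0285, 0.1992]
tool_rot: [1.0, -0.006, -0.002, -0.0]
ft_force: [1.1, 0.1, 0.4]
grip_width: 0.0871
time: 9.65
position: [0.6471, 0.2063, 0.1573]
tool_rot: [1.0, -0.005, -0.003, 0.001]
ft_force: [-0.2, -0.1, 0.1]
grip_width: 0.0869
lens 0.68 [0.6471 0.2061 0.0069] [316. 229.]
gear 0.64 [0.533  0.1593 0.0088] [376. 367.]
(array([0.64848246, 0.20661413]), np.float64(17.82532501220703))
(array([0.64659403, 0.21661229]), np.float64(18.327062606811523))
```

View pics/w7.png

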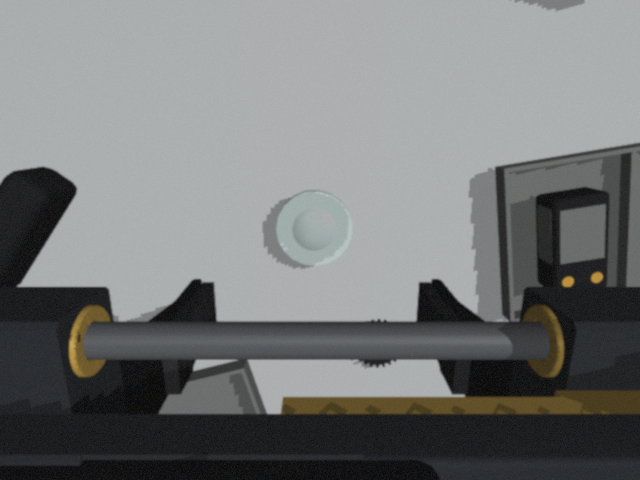

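The lens is dome up, centred at (314,228). The gear at (377,350) is clear of the jaws.

```bash
python3 -m jog '[{"grip":0,"travel":[0.05,0.15,-4.2],"twist":0},{"grip":0,"travel":[0,0,-4.2],"twist":0},{"grip":0,"travel":[0,0,-4.2],"twist":0},{"grip":0,"travel":[0,0,-1.1],"twist":0},{"grip":0,"travel":[0,0,0],"twist":0}]' 20
python3 -m jog '[{"grip":255,"travel":[0,0,0],"twist":0},{"grip":255,"travel":[0,0,0],"twist":0},{"grip":255,"travel":[0,0,0],"twist":0},{"grip":255,"travel":[0,0,0],"twist":0},{"grip":255,"travel":[0,0,0],"twist":0},{"grip":255,"travel":[0,0,0],"twist":0}]' 20
python3 -m jog '[{"grip":255,"travel":[0,0,3],"twist":0},{"grip":255,"travel":[0,0,4.5],"twist":0},{"grip":255,"travel":[0,0,4.5],"twist":0},{"grip":255,"travel":[-1,-1,3.1],"twist":0},{"grip":255,"travel":[0,0,0],"twist":0}]'
python3 - <<'E'
from h import *
im,W=look('w8.png',[],(200,220,440,400),3)
E
```

```text
time: 10.3
position: [0.6482, 0.2046, 0.024]
tool_rot: [1.0, -0.008, -0.001, 0.0]
ft_force: [0.3, -0.2, -0.3]
grip_width: 0.0868
time: 10.9
position: [0.649, 0.2065, 0.0238]
tool_rot: [1.0, -0.007, 0.0, 0.0]
ft_force: [0.2, -1.2, 0.5]
grip_width: 0.054
time: 11.4
position: [0.6412, 0.1963, 0.1802]
tool_rot: [1.0, -0.007, 0.005, -0.0]
ft_force: [0.3, -0.1, -0.7]
grip_width: 0.0543
```

View pics/w8.png

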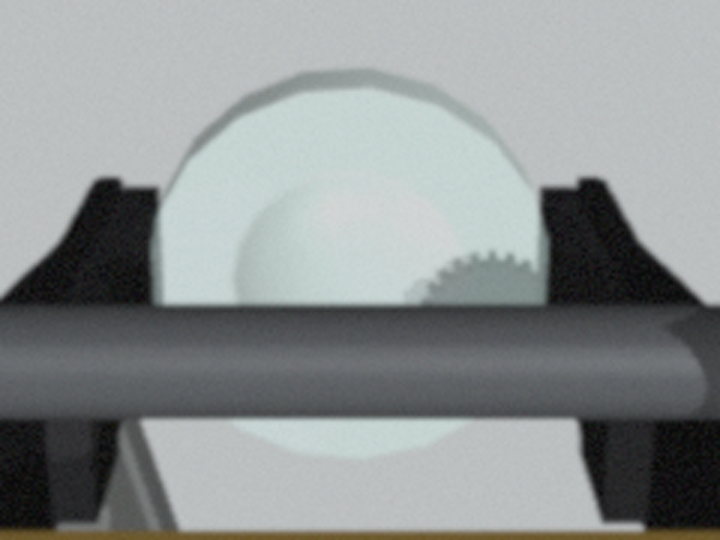

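```bash
python3 -m jog '[{"grip":255,"travel":[-1.4,-4.42,0],"twist":0},{"grip":255,"travel":[-1.4,-4.42,0],"twist":0},{"grip":255,"travel":[-1.4,-4.42,0],"twist":0},{"grip":255,"travel":[-1.4,-4.42,0],"twist":0},{"grip":255,"travel":[-1.4,-4.42,0],"twist":0},{"grip":255,"travel":[-1.4,-4.42,0],"twist":0},{"grip":255,"travel":[-1.4,-4.42,0],"twist":0},{"grip":255,"travel":[-1.4,-4.42,0],"twist":0}]'
python3 -m jog '[{"grip":255,"travel":[-1.4,-4.42,0],"twist":0},{"grip":255,"travel":[-1.4,-4.42,0],"twist":0},{"grip":255,"travel":[-1.4,-4.42,0],"twist":0},{"grip":255,"travel":[-1.35,-4.43,0],"twist":0},{"grip":255,"travel":[0,0,-4],"twist":0},{"grip":255,"travel":[0,0,-4],"twist":0},{"grip":255,"travel":[0,0,0],"twist":0}]'
python3 -m jog '[{"grip":255,"travel":[0,0,-1],"twist":0},{"grip":255,"travel":[0,0,-1],"twist":0},{"grip":255,"travel":[0,0,-0.8],"twist":0},{"grip":255,"travel":[0,0,-0.8],"twist":0},{"grip":255,"travel":[0,0,0],"twist":0}]'
```

```text
time: 12.25
position: [0.5254, -0.1581, 0.1726]
tool_rot: [1.0, -0.007, -0.002, -0.001]
ft_force: [0.1, -0.4, -0.4]
grip_width: 0.0539
time: 12.95
position: [0.4673, -0.3306, 0.0879]
tool_rot: [1.0, -0.007, -0.006, -0.006]
ft_force: [-1.1, 0.9, -0.4]
grip_width: 0.0538
time: 13.45
position: [0.4714, -0.3336, 0.0581]
tool_rot: [1.0, -0.006, -0.0, -0.0]
ft_force: [-0.4, 0.3, -0.7]
grip_width: 0.0538
```

```bash
python3 -m jog '[{"grip":255,"travel":[0,0,-0.4],"twist":0},{"grip":255,"travel":[0,0,0],"twist":0},{"grip":120,"travel":[0,0,0],"twist":0},{"grip":60,"travel":[0,0,0],"twist":0},{"grip":60,"travel":[0,0,0],"twist":0},{"grip":60,"travel":[0,0,0],"twist":0}]'
python3 -m jog '[{"grip":60,"travel":[0,0,4.2],"twist":0},{"grip":60,"travel":[0,0,4.2],"twist":0},{"grip":0,"travel":[-1,1,4.2],"twist":0},{"grip":0,"travel":[-2,2,2],"twist":0},{"grip":0,"travel":[0,4,0],"twist":0},{"grip":0,"travel":[0,0,0],"twist":0}]'
python3 - <<'E'
from h import *
o=get_obs();print(o['position'])
im,W=look('w9.png',['lens','holder','ring']); W=WC([.441,-.264,.201])
print(circ(im,W,[.471,-.334],.04,.028,1),circ(im,W,[.445,-.143],.01,.028,-1),circ(im,W,[.445,-.143],.01,.018,1))
E
```

```text
time: 14.05
position: [0.4715, -0.3342, 0.0548]
tool_rot: [1.0, -0.007, 0.0, 0.0]
ft_force: [-0.3, -0.1, 0.1]
grip_width: 0.0648
time: 14.65
position: [0.4396, -0.2595, 0.2013]
tool_rot: [1.0, -0.006, -0.001, -0.002]
ft_force: [0.1, 0.8, 0.7]
grip_width: 0.0852
[ 0.43959169 -0.25945772  0.20132049]
lens 0.61 [ 0.4709 -0.3326  0.0399] [416. 184.]
holder 0.59 [ 0.4806 -0.3247  0.0048] [397. 166.]
ring 0.85 [ 0.4463 -0.1406  0.0118] [172. 212.]
ring 0.47 [ 0.4764 -0.3122  0.0164] [384. 173.]
ring 0.29 [ 0.469  -0.3353  0.0395] [419. 187.]
(array([ 0.47195377, -0.33889778]), np.float64(23.26433563232422)) (array([ 0.44713165, -0.14859388]), np.float64(39.98064041137695)) (array([ 0.44746065, -0.14925884]), np.float64(35.52322006225586))
```

View pics/w9.png

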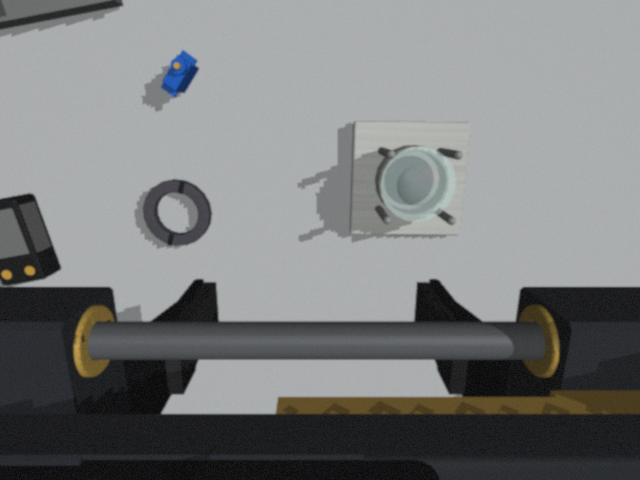

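The lens is seated in the rods at (415,184). Next is the dark ring at (177,212).

```bash
python3 -m jog '[{"grip":0,"travel":[0.1,4,-1.3],"twist":0},{"grip":0,"travel":[0.2,4,-1.3],"twist":0},{"grip":0,"travel":[0.2,4,-1.4],"twist":0},{"grip":0,"travel":[0,0,0],"twist":0},{"grip":0,"travel":[0,0,0],"twist":0},{"grip":0,"travel":[0,0,0],"twist":0}]'
python3 - <<'E'
from h import *
im,W=look('w10.png',['ring']); W=WC([.446,-.144,.161])
print(circ(im,W,[.445,-.143],.01,.028,-1),circ(im,W,[.445,-.143],.01,.018,1))
E
```

```text
time: 15.45
position: [0.4477, -0.1458, 0.1607]
tool_rot: [1.0, -0.007, 0.001, 0.001]
ft_force: [-0.4, 0.9, -0.3]
grip_width: 0.0871
(array([ 0.442875, -0.14025 ]), np.float64(40.0)) (array([ 0.44349325, -0.13936844]), np.float64(39.39674758911133))
```

```bash
sed -i 's/-10,40/-10,200/' h.py
python3 - <<'E'
from h import *
im=cv2.imread('pics/raw_w10.png')[:,:,::-1].copy(); W=WC([.446,-.144,.161])
print(circ(im,W,[.445,-.143],.01,.028,-1),circ(im,W,[.445,-.143],.01,.018,1))
o=im[:,:,::-1].copy()
s,_=circ(im,W,[.445,-.143],.01,.028,-1)
for r in(.018,.028):
  for t in np.linspace(0,6.28,60):
    p=wproj([s[0]+r*np.cos(t),s[1]+r*np.sin(t),.01],W); cv2.circle(o,tuple(int(round(v)) for v in p),0,(0,0,255),-1)
cv2.imwrite('pics/w10o.png',cv2.resize(o[130:330,200:430],None,fx=2.5,fy=2.5))
E
```

```text
(array([ 0.44329415, -0.13976427]), np.float64(72.13237762451172)) (array([ 0.4442949 , -0.14009814]), np.float64(54.18059539794922))
```

View pics/w10o.png

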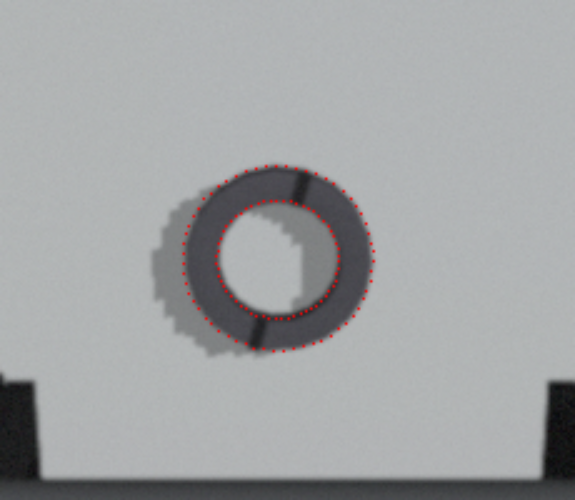

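```bash
python3 -m jog '[{"grip":0,"travel":[-0.25,0.4,-4.2],"twist":0},{"grip":0,"travel":[0,0,-4.2],"twist":0},{"grip":0,"travel":[0,0,-4.2],"twist":0},{"grip":0,"travel":[0,0,-1.1],"twist":0},{"grip":0,"travel":[0,0,0],"twist":0}]' 20
python3 -m jog '[{"grip":255,"travel":[0,0,0],"twist":0},{"grip":255,"travel":[0,0,0],"twist":0},{"grip":255,"travel":[0,0,0],"twist":0},{"grip":255,"travel":[0,0,0],"twist":0},{"grip":255,"travel":[0,0,0],"twist":0},{"grip":255,"travel":[0,0,0],"twist":0}]' 20
python3 -m jog '[{"grip":255,"travel":[0,0,3],"twist":0},{"grip":255,"travel":[0,0,4.5],"twist":0},{"grip":255,"travel":[0,0,4.5],"twist":0},{"grip":255,"travel":[0,0,3],"twist":0},{"grip":255,"travel":[0,0,0],"twist":0},{"grip":255,"travel":[0,0,0],"twist":0}]'
python3 - <<'E'
from h import *
im,W=look('w11.png'); c=get_calibration('wrist'); W=(c['T_tool_cam'],c)
print(circ(im,W,[0,0],.014,.018,1),circ(im,W,[0,0],.014,.028,-1))
a=circ(cv2.imread('pics/raw_w8.png')[:,:,::-1].copy(),W,[0,0],.014,.028,1);print('lens',a)
im=im[:,:,::-1].copy()
o=im[220:400,220:420].copy(); o=cv2.resize(o,None,fx=3,fy=3)
for r in(.018,.028):
  for t in np.linspace(0,6.28,90):
    p=wproj([r*np.cos(t),r*np.sin(t),.014],W); cv2.circle(o,tuple(int(v) for v in ((p-[220,220])*3)),1,(0,0,255),-1)
cv2.imwrite('pics/w11o.png',o)
E
```

```text
time: 16.05
position: [0.4437, -0.1409, 0.0236]
tool_rot: [1.0, -0.007, -0.001, -0.0]
ft_force: [1.1, 0.4, 1.1]
grip_width: 0.0873
time: 16.65
position: [0.4442, -0.1402, 0.0238]
tool_rot: [1.0, -0.007, 0.0, 0.0]
ft_force: [-0.9, -0.5, 3.5]
grip_width: 0.0544
time: 17.25
position: [0.4439, -0.1399, 0.1738]
tool_rot: [1.0, -0.007, 0.0, 0.0]
ft_force: [0.2, 0.1, -1.1]
grip_width: 0.0545
(array([ 0.00113147, -0.0003844 ]), np.float64(61.71082305908203)) (array([ 0.00202347, -0.00030696]), np.float64(69.26639556884766))
lens (array([-1.64395065e-03, -6.19414416e-05]), np.float64(40.03611755371094))
```

View pics/w11o.png

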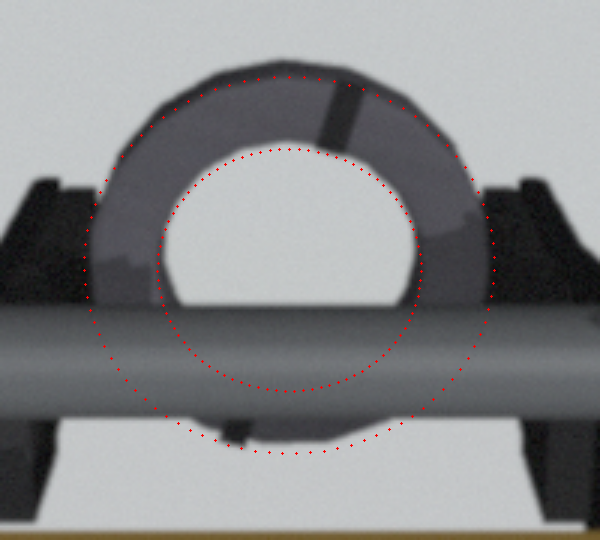

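```bash
python3 -m jog '[{"grip":255,"travel":[0.53,-3.88,0],"twist":0},{"grip":255,"travel":[0.53,-3.88,0],"twist":0},{"grip":255,"travel":[0.53,-3.88,0],"twist":0},{"grip":255,"travel":[0.53,-3.88,0],"twist":0},{"grip":255,"travel":[0.53,-3.88,0],"twist":0},{"grip":255,"travel":[0,0,-4],"twist":0},{"grip":255,"travel":[0,0,-3.5],"twist":0},{"grip":255,"travel":[0,0,0],"twist":0}]'
python3 -m jog '[{"grip":255,"travel":[0,0,0],"twist":0},{"grip":255,"travel":[0,0,-1],"twist":0},{"grip":255,"travel":[0,0,-1],"twist":0},{"grip":255,"travel":[0,0,-0.9],"twist":0},{"grip":255,"travel":[0,0,0],"twist":0}]'
```

```text
time: 18.1
position: [0.4664, -0.3306, 0.0918]
tool_rot: [1.0, -0.007, -0.006, -0.006]
ft_force: [0.3, 0.3, -0.6]
grip_width: 0.0542
time: 18.6
position: [0.47, -0.3334, 0.0687]
tool_rot: [1.0, -0.006, -0.001, -0.001]
ft_force: [-0.6, 1.7, 0.1]
grip_width: 0.0542
```

```bash
python3 -m jog '[{"grip":255,"travel":[0,0,-0.5],"twist":0},{"grip":255,"travel":[0,0,0],"twist":0},{"grip":120,"travel":[0,0,0],"twist":0},{"grip":60,"travel":[0,0,0],"twist":0},{"grip":60,"travel":[0,0,0],"twist":0},{"grip":60,"travel":[0,0,0],"twist":0}]'
python3 -m jog '[{"grip":60,"travel":[0,0,4],"twist":0},{"grip":60,"travel":[0,0,4],"twist":0},{"grip":0,"travel":[-1,1,4],"twist":0},{"grip":0,"travel":[-2,2,2],"twist":0},{"grip":0,"travel":[0,0,0],"twist":0},{"grip":0,"travel":[0,0,0],"twist":0}]'
python3 - <<'E'
from h import *
W=WC([.440,-.304,.205])
im,_=look('w12.png',['ring','wheel'],(240,90,440,250),3)
print(circ(im,W,[.471,-.334],.05,.028,-1),circ(im,W,[.471,-.334],.05,.018,1))
E
```

```text
time: 19.2
position: [0.4706, -0.3342, 0.0648]
tool_rot: [1.0, -0.007, 0.0, 0.0]
ft_force: [-0.1, 0.4, -0.1]
grip_width: 0.0651
time: 19.8
position: [0.4405, -0.3041, 0.2052]
tool_rot: [1.0, -0.007, 0.001, 0.001]
ft_force: [0.1, 0.0, -0.8]
grip_width: 0.0848
ring 0.68 [ 0.4733 -0.333   0.0511] [356. 185.]
(array([ 0.4710773 , -0.33264778]), np.float64(64.19837188720703)) (array([ 0.47140432, -0.33242224]), np.float64(56.777652740478516))
```

View pics/w12.png

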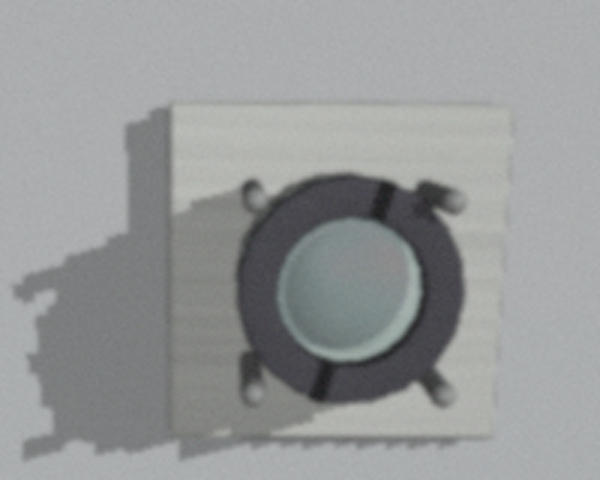

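Ring seated flat, and all three discs are in the rods. I've viewed 15 pictures and am keeping the last one. From here the trays, wheel and battery are measured numerically.

```bash
python3 - <<'E'
from h import *
for n,c in (('wt',((191,333),(251,349),(202,446),(139,420))),('bt',((249,182),(292,197),(250,255),(203,236)))):
    P=np.array([back(u,v,.015,'side') for u,v in c]); print(n,P.mean(0).round(4))
    for i in range(4): d=P[(i+1)%4]-P[i]; print(np.linalg.norm(d).round(3),np.degrees(np.arctan2(d[1],d[0])).round(1))
print('wt wheel',back(182,404,.031,'side'),back(409,181,.031,'scene'))
print('bt pack',back(238,224,.029,'side'),back(385,274,.029,'scene'))
print('wt sc',np.mean([back(u,v,.015,'scene') for u,v in((370,193),(399,171),(436,184),(412,214))],0))
print('bt sc',np.mean([back(u,v,.015,'scene') for u,v in((328,300),(371,258),(420,288),(378,327))],0))
print('wheel',back(282,297,.028,'side'),back(345,216,.028,'scene'))
E
python3 -m jog '[{"grip":0,"travel":[0,4.5,0],"twist":0},{"grip":0,"travel":[0,4.5,0],"twist":0},{"grip":0,"travel":[0,4.5,0],"twist":0},{"grip":0,"travel":[0,4.5,0],"twist":0},{"grip":0,"travel":[0,4.5,0],"twist":0},{"grip":0,"travel":[0,4.5,0],"twist":0},{"grip":0,"travel":[0,3,0],"twist":0},{"grip":0,"travel":[0,0,0],"twist":0}]'
python3 - <<'E'
from h import *
im,_=look('w13.png',['battery','wheel','wheel_tray','battery_tray'])
E
```

```text
wt [0.4581 0.3366 0.015 ]
0.115 -161.9
0.185 106.0
0.115 13.3
0.175 -74.1
bt [ 0.6428 -0.016   0.015 ]
0.11 -171.8
0.183 100.5
0.114 7.7
0.182 -80.8
wt wheel [0.44445716 0.38072705 0.031     ] [0.45920439 0.35795543 0.031     ]
bt pack [0.63650168 0.02419718 0.029     ] [0.64273801 0.01663265 0.029     ]
wt sc [0.46248167 0.33588758 0.015     ]
bt sc [ 0.6522338  -0.02754775  0.015     ]
wheel [0.44701342 0.11950501 0.028     ] [0.4462405  0.11794566 0.028     ]
time: 20.75
position: [0.4396, -0.001, 0.2035]
tool_rot: [1.0, -0.004, -0.002, -0.001]
ft_force: [0.4, -0.1, -0.7]
grip_width: 0.087
battery 0.65 [ 0.4251 -0.0072  0.0284] [325. 240.]
wheel 0.83 [0.4499 0.1166 0.0273] [167. 210.]
wheel_tray 0.81 [0.4445 0.2536 0.0027] [ 17. 212.]
wheel_tray 0.46 [0.5484 0.1541 0.0057] [115.  80.]
battery_tray 0.73 [0.5999 0.0065 0.0033] [305.   4.]
```

```bash
cat >> h.py <<'E'
def rectfit(im,W,X,z,L,B,angs):
    g=cv2.GaussianBlur(cv2.cvtColor(im,cv2.COLOR_RGB2GRAY).astype(np.float32),(0,0),1)
    T,c=W; s=np.linspace(-.9,.9,25); best=[]
    def samp(P):
        Q=(np.c_[P,np.full(len(P),z)]-T[:3,3])@T[:3,:3]; u=(c['fx']*Q[:,0]/Q[:,2]+c['cx']).astype(np.float32);v=(c['fy']*Q[:,1]/Q[:,2]+c['cy']).astype(np.float32)
        return cv2.remap(g,u[:,None],v[:,None],cv2.INTER_LINEAR)[:,0]
    def ed(k): 
        a,b=L/2+k,B/2+k
        return np.r_[np.c_[s*a,0*s+b],np.c_[s*a,0*s-b],np.c_[0*s+a,s*b],np.c_[0*s-a,s*b]]
    for an in angs:
        ca,sa=np.cos(np.radians(an)),np.sin(np.radians(an)); R=np.array([[ca,sa],[-sa,ca]])
        i,o=ed(-.002)@R,ed(.002)@R
        for dx in np.arange(-.012,.0121,.0015):
            for dy in np.arange(-.012,.0121,.0015):
                d=samp(o+[X[0]+dx,X[1]+dy])-samp(i+[X[0]+dx,X[1]+dy]); q=np.clip(d,-20,60).reshape(4,-1).mean(1)
                best.append((q.mean(),an,round(X[0]+dx,4),round(X[1]+dy,4),q.round()))
    return sorted(best,key=lambda t:-t[0])[:4]
E
python3 - <<'E'
from h import *
im=cv2.imread('pics/raw_w13.png')[:,:,::-1].copy(); W=WC([.440,-.004+.0,.205]) 
for b in rectfit(im,W,[.425,-.007],.026,.07,.038,range(-90,90,3)): print(b)
g=cv2.cvtColor(im,cv2.COLOR_RGB2GRAY); print(g[200:284:6,270:390:6])
print('wheel',circ(im,W,[.449,.117],.028,.027,-1))
E
```

```text
(np.float32(60.0), 9, np.float64(0.4265), np.float64(-0.0115), array([60., 60., 60., 60.], dtype=float32))
(np.float32(60.0), 9, np.float64(0.428), np.float64(-0.0115), array([60., 60., 60., 60.], dtype=float32))
(np.float32(59.009125), 12, np.float64(0.428), np.float64(-0.0115), array([59., 60., 60., 57.], dtype=float32))
(np.float32(58.832066), 9, np.float64(0.4265), np.float64(-0.013), array([59., 60., 56., 60.], dtype=float32))
[[179 177 176 170 142  28  31  30  34  35  34  33  34 177 177 178 179 176
  179 177]
 [179 162 126 124 126  30  33  37  39  71  98 111  37 176 178 177 178 178
  178 179]
 [131 127 127 127 128  29 111 114 111 112 113 112  57 172 176 178 176 175
  175 177]
 [125 128 126 128 128  57 111 109 113 111 110 112  93 153 178 177 178 177
  177 179]
 [127 123 125 128 128  96 104 110 111 111 110 112 106 114 178 179 177 179
  178 178]
 [127 128 128 128 125 122  77 112 109 111 108 109 111  62 178 177 179 179
  178 176]
 [156 128 128 129 127 127  42 112 110 113 110 112 110  36 179 178 180 178
  178 178]
 [158 126 127 124 126 126  36 109 113 111 114 114 110  35 179 177 177 178
  179 178]
 [172 126 126 127 126 127  44 110 112 111 111 111 106  53 176 178 178 178
  178 175]
 [178 126 125 127 126 128  91 101  85  51  37  40  37  38 165 178 177 178
  176 177]
 [177 127 125 125 126 129 121  35  37  30  32  33  43  33 134 179 177 177
  178 180]
 [175 136 128 126 127 125 129  36 106  56  37  38 152 134  81 177 179 178
  179 178]
 [177 176 126 127 127 127 127  30 151 129  31  35  46  41  61 178 176 181
  178 178]
 [178 177 126 127 127 126 126  50  36  51  93 143 172 177 178 178 180 178
  177 177]]
wheel (array([0.4479148 , 0.11510163]), np.float64(67.00180053710938))
```

Battery fit is clean: (0.427, -0.011), yaw about 10°. I'll pick it across its width with the fingertips above the tray-wall height.

```bash
python3 -m jog '[{"grip":0,"travel":[-0.65,-0.3,-3],"twist":5.2},{"grip":0,"travel":[-0.65,-0.3,-3],"twist":5.2},{"grip":0,"travel":[0,0,-4],"twist":0},{"grip":0,"travel":[0,0,-4],"twist":0},{"grip":0,"travel":[0,0,-2.9],"twist":0},{"grip":0,"travel":[0,0,0],"twist":0},{"grip":255,"travel":[0,0,0],"twist":0},{"grip":255,"travel":[0,0,0],"twist":0}]' 30
python3 -m jog '[{"grip":255,"travel":[0,0,0],"twist":0},{"grip":255,"travel":[0,0,0],"twist":0},{"grip":255,"travel":[0,0,0],"twist":0},{"grip":255,"travel":[0,0,0],"twist":0},{"grip":255,"travel":[0,0,0],"twist":0},{"grip":255,"travel":[0,0,0],"twist":0}]' 30
```

```text
time: 21.8
position: [0.4284, -0.0108, 0.0367]
tool_rot: [0.997, 0.084, 0.001, 0.0]
ft_force: [0.5, 0.0, -0.5]
grip_width: 0.0777
time: 22.4
position: [0.4275, -0.01, 0.0358]
tool_rot: [0.996, 0.084, 0.0, 0.0]
ft_force: [-0.5, 1.8, 4.6]
grip_width: 0.038
```

```bash
python3 -m jog '[{"grip":255,"travel":[0,0,4.5],"twist":0},{"grip":255,"travel":[0,0,4.5],"twist":0},{"grip":255,"travel":[3,-0.5,3],"twist":0},{"grip":255,"travel":[3,-0.5,3],"twist":0},{"grip":255,"travel":[4,-0.5,3],"twist":0},{"grip":255,"travel":[4.3,-0.5,2],"twist":0},{"grip":255,"travel":[0,0,0],"twist":0},{"grip":255,"travel":[0,0,0],"twist":0}]'
python3 -m jog '[{"grip":255,"travel":[0,0,0],"twist":0},{"grip":255,"travel":[0,0,0],"twist":0}]'
python3 - <<'E'
from h import *
im,_=look('w14.png',['battery','battery_tray']); W=WC([.570,-.030,.236],9.64)
print(get_obs()['position'])
for b in rectfit(im,W,[.648,-.022],.015,.118,.177,range(0,18,1)): print(b)
for b in rectfit(im,W,[.641,.022],.029,.070,.038,range(0,18,2))[:2]: print('pack',b)
E
```

```text
time: 23.2
position: [0.5704, -0.0301, 0.2351]
tool_rot: [0.996, 0.084, -0.0, -0.0]
ft_force: [-1.7, 0.4, -1.2]
grip_width: 0.0381
time: 23.4
position: [0.5681, -0.0295, 0.234]
tool_rot: [0.996, 0.084, -0.002, -0.001]
ft_force: [0.2, -0.1, -1.4]
grip_width: 0.0375
battery 0.72 [ 0.5775 -0.0246  0.2282] [308. 297.]
battery_tray 0.77 [ 0.6525 -0.0188  0.004 ] [321. 112.]
[ 0.56921393 -0.02984798  0.23477706]
(np.float32(54.771454), 9, np.float64(0.6465), np.float64(-0.022), array([55., 50., 58., 56.], dtype=float32))
(np.float32(54.319466), 10, np.float64(0.648), np.float64(-0.0205), array([42., 60., 60., 55.], dtype=float32))
(np.float32(54.291935), 9, np.float64(0.6495), np.float64(-0.0205), array([47., 60., 60., 50.], dtype=float32))
(np.float32(54.28319), 9, np.float64(0.648), np.float64(-0.0205), array([42., 60., 60., 55.], dtype=float32))
pack (np.float32(57.621284), 10, np.float64(0.6425), np.float64(0.0235), array([50., 60., 60., 60.], dtype=float32))
pack (np.float32(57.600327), 10, np.float64(0.641), np.float64(0.0235), array([54., 60., 60., 56.], dtype=float32))
```

```bash
python3 -m jog '[{"grip":255,"travel":[4.25,-1.7,0],"twist":0},{"grip":255,"travel":[4.25,-1.75,0],"twist":0},{"grip":255,"travel":[0,0,-4.5],"twist":0},{"grip":255,"travel":[0,0,-4.5],"twist":0},{"grip":255,"travel":[0,0,-4.5],"twist":0},{"grip":255,"travel":[0,0,-3],"twist":0},{"grip":255,"travel":[0,0,-2],"twist":0},{"grip":255,"travel":[0,0,-0.6],"twist":0}]'
python3 -m jog '[{"grip":255,"travel":[0,0,-0.5],"twist":0},{"grip":255,"travel":[0,0,0],"twist":0},{"grip":255,"travel":[0,0,0],"twist":0}]'
```

```text
time: 24.35
position: [0.6529, -0.064, 0.0411]
tool_rot: [0.996, 0.084, -0.003, -0.001]
ft_force: [-0.7, 0.1, -0.5]
grip_width: 0.0374
time: 24.65
position: [0.6563, -0.0648, 0.0409]
tool_rot: [0.996, 0.084, 0.001, 0.0]
ft_force: [0.1, 0.2, -0.6]
grip_width: 0.0378
```

```bash
python3 -m jog '[{"grip":190,"travel":[0,0,-0.1],"twist":0},{"grip":110,"travel":[0,0,0],"twist":0},{"grip":110,"travel":[0,0,0],"twist":0},{"grip":110,"travel":[0,0,0],"twist":0},{"grip":110,"travel":[0,0,3],"twist":0},{"grip":110,"travel":[0,0,4.5],"twist":0},{"grip":0,"travel":[0,0,4.5],"twist":0},{"grip":0,"travel":[-3,3,1],"twist":0}]'
python3 -m jog '[{"grip":0,"travel":[-3.5,3.2,0],"twist":0},{"grip":0,"travel":[-3.5,3.2,0],"twist":0},{"grip":0,"travel":[-3.5,3,0],"twist":0},{"grip":0,"travel":[-3.5,3,0],"twist":0},{"grip":0,"travel":[-3.7,2.7,0],"twist":0},{"grip":0,"travel":[0,0,0],"twist":0},{"grip":0,"travel":[0,0,0],"twist":0}]'
python3 - <<'E'
from h import *
W=WC([.448,.1165,.169],9.64)
P=get_obs()['position'];im,_=look('w15.png',['wheel','wheel_tray'])
print(P,circ(im,W,[.448,.117],.028,.027,-1))
E
```

```text
time: 25.45
position: [0.6333, -0.0388, 0.1751]
tool_rot: [0.997, 0.082, 0.009, 0.004]
ft_force: [0.2, 0.8, 0.8]
grip_width: 0.0587
time: 26.15
position: [0.448, 0.1171, 0.1689]
tool_rot: [0.996, 0.085, 0.001, 0.0]
ft_force: [0.8, -0.6, 0.7]
grip_width: 0.0868
wheel 0.76 [0.4445 0.1206 0.032 ] [311. 239.]
wheel_tray 0.56 [0.4655 0.304  0.0032] [ 70. 161.]
[0.44795252 0.1170797  0.16888812] (array([0.44634271, 0.12350831]), np.float64(94.9442367553711))
```

```bash
python3 -m jog '[{"grip":0,"travel":[-0.15,0.4,-4],"twist":0},{"grip":0,"travel":[0,0,-4.3],"twist":0},{"grip":0,"travel":[0,0,-4],"twist":0},{"grip":0,"travel":[0,0,-1],"twist":0},{"grip":0,"travel":[0,0,0],"twist":0},{"grip":255,"travel":[0,0,0],"twist":0},{"grip":255,"travel":[0,0,0],"twist":0},{"grip":255,"travel":[0,0,0],"twist":0}]' 25
python3 -m jog '[{"grip":255,"travel":[0,0,0],"twist":0},{"grip":255,"travel":[0,0,0],"twist":0},{"grip":255,"travel":[0,0,0],"twist":0},{"grip":255,"travel":[0,0,0],"twist":0}]' 25
python3 -m jog '[{"grip":255,"travel":[0,0,4.5],"twist":0},{"grip":255,"travel":[0,0,4.5],"twist":0},{"grip":255,"travel":[-2,2,4],"twist":0},{"grip":255,"travel":[-1.5,4,2],"twist":0},{"grip":255,"travel":[0,4,2],"twist":0},{"grip":255,"travel":[0,4,1],"twist":0},{"grip":255,"travel":[0,0,0],"twist":0},{"grip":255,"travel":[0,0,0],"twist":0}]'
python3 - <<'E'
from h import *
W=WC([.4115,.2605,.216],9.64)
P=get_obs()['position'];im,_=look('w16.png',['wheel','wheel_tray'])
print(P)
for b in rectfit(im,W,[.460,.336],.015,.118,.177,range(8,24,1)): print(b)
print('fixed wheel',circ(im,W,[.447,.379],.031,.027,-1))
E
```

```text
time: 27.1
position: [0.4479, 0.1205, 0.037]
tool_rot: [0.996, 0.084, 0.002, 0.0]
ft_force: [0.4, -0.1, 0.1]
grip_width: 0.0706
time: 27.5
position: [0.4471, 0.1205, 0.0361]
tool_rot: [0.996, 0.084, 0.001, -0.0]
ft_force: [-0.2, 0.4, 7.4]
grip_width: 0.0525
time: 28.3
position: [0.411, 0.2609, 0.2153]
tool_rot: [0.996, 0.085, -0.0, 0.0]
ft_force: [0.2, -0.3, -0.5]
grip_width: 0.0518
wheel 0.66 [0.4205 0.2626 0.211 ] [316. 299.]
wheel_tray 0.81 [0.235  0.2812 0.0017] [266. 381.]
wheel_tray 0.76 [0.4615 0.3366 0.0033] [237. 140.]
[0.41099449 0.26086768 0.21532057]
(np.float32(55.34262), 14, np.float64(0.4585), np.float64(0.3345), array([42., 60., 60., 60.], dtype=float32))
(np.float32(55.24783), 15, np.float64(0.4585), np.float64(0.3345), array([41., 60., 60., 60.], dtype=float32))
(np.float32(53.475006), 15, np.float64(0.46), np.float64(0.3345), array([46., 58., 50., 60.], dtype=float32))
(np.float32(53.20142), 14, np.float64(0.46), np.float64(0.3345), array([46., 56., 50., 60.], dtype=float32))
fixed wheel (array([0.44846737, 0.37453004]), np.float64(58.61442184448242))
```

```bash
python3 -m jog '[{"grip":255,"travel":[3,1.6,0],"twist":0},{"grip":255,"travel":[2.85,1.6,0],"twist":0},{"grip":255,"travel":[0,0,-4.5],"twist":0},{"grip":255,"travel":[0,0,-4.5],"twist":0},{"grip":255,"travel":[0,0,-4.5],"twist":0},{"grip":255,"travel":[0,0,-3],"twist":0},{"grip":255,"travel":[0,0,-1.1],"twist":0},{"grip":255,"travel":[0,0,0],"twist":0}]'
python3 -m jog '[{"grip":255,"travel":[0,0,0],"twist":0},{"grip":120,"travel":[0,0,-0.1],"twist":0},{"grip":70,"travel":[0,0,0],"twist":0},{"grip":70,"travel":[0,0,0],"twist":0},{"grip":70,"travel":[0,0,0],"twist":0},{"grip":70,"travel":[0,0,0],"twist":0}]'
python3 -m jog '[{"grip":70,"travel":[0,0,3],"twist":0},{"grip":70,"travel":[0,0,4.5],"twist":0},{"grip":0,"travel":[0,0,4.5],"twist":0},{"grip":0,"travel":[0,-2,4],"twist":0},{"grip":0,"travel":[0,-4,2],"twist":0},{"grip":0,"travel":[0,-4,2],"twist":0},{"grip":0,"travel":[0,-4,0],"twist":0},{"grip":0,"travel":[0,0,0],"twist":0}]'
python3 - <<'E'
from h import *
a=save('scene','c17.png'); 
for n in ['wheel','battery','ring','lens','spacer','gear','servo']:
    for d in search_frame(n,'scene')[:3]: print('scene',n,round(d['p'],2),np.round(d['at'],3),proj(d['at'],'scene').round())
b=save('side','s17.png')
for n in ['wheel','battery','ring','gear','servo']:
    for d in search_frame(n,'side')[:3]: print('side',n,round(d['p'],2),np.round(d['at'],3))
w,_=look('w17.png',['wheel','battery'])
cr=lambda i,x0,y0,w_,h_: cv2.resize(i[y0:y0+h_,x0:x0+w_,::-1],(400,300),interpolation=cv2.INTER_CUBIC)
cv2.imwrite('pics/final.png',np.vstack([np.hstack([cr(a,140,255,160,120),cr(a,300,160,160,120)]),np.hstack([cr(b,100,320,160,120),cr(a,300,240,140,105)])]))
print(get_obs()['position'])
E
```

```text
time: 29.25
position: [0.4695, 0.2906, 0.0381]
tool_rot: [0.997, 0.083, -0.002, 0.001]
ft_force: [0.1, 0.7, 0.3]
grip_width: 0.0524
time: 29.85
position: [0.4704, 0.2926, 0.0387]
tool_rot: [0.996, 0.084, 0.0, -0.0]
ft_force: [0.3, 0.3, 0.0]
grip_width: 0.0627
time: 30.65
position: [0.4704, 0.1489, 0.2394]
tool_rot: [0.997, 0.082, 0.001, 0.001]
ft_force: [0.5, 0.9, 0.2]
grip_width: 0.0867
scene wheel 0.77 [0.476 0.279 0.028] [396. 195.]
scene battery 0.7 [ 0.661 -0.075  0.032] [363. 299.]
scene battery 0.69 [0.467 0.346 0.009] [408. 191.]
scene ring 0.74 [ 0.472 -0.337  0.054] [189. 310.]
scene ring 0.47 [ 0.495 -0.341  0.019] [197. 332.]
scene ring 0.34 [0.476 0.281 0.027] [397. 196.]
scene lens 0.53 [ 0.475 -0.336  0.038] [191. 317.]
scene spacer 0.62 [ 0.494 -0.341  0.014] [197. 333.]
scene gear 0.6 [0.558 0.147 0.008] [389. 238.]
scene gear 0.41 [ 0.495 -0.341  0.016] [197. 333.]
side wheel 0.61 [0.459 0.3   0.03 ]
side battery 0.54 [ 0.628 -0.067  0.025]
side ring 0.63 [ 0.481 -0.315  0.051]
side gear 0.63 [0.549 0.163 0.006]
side servo 0.52 [ 0.549 -0.152  0.02 ]
wheel 0.73 [0.4716 0.2826 0.0339] [165. 188.]
battery 0.88 [ 0.6447 -0.0526  0.0305] [615.  41.]
[0.47026951 0.15246825 0.23839404]
```

View pics/final.png

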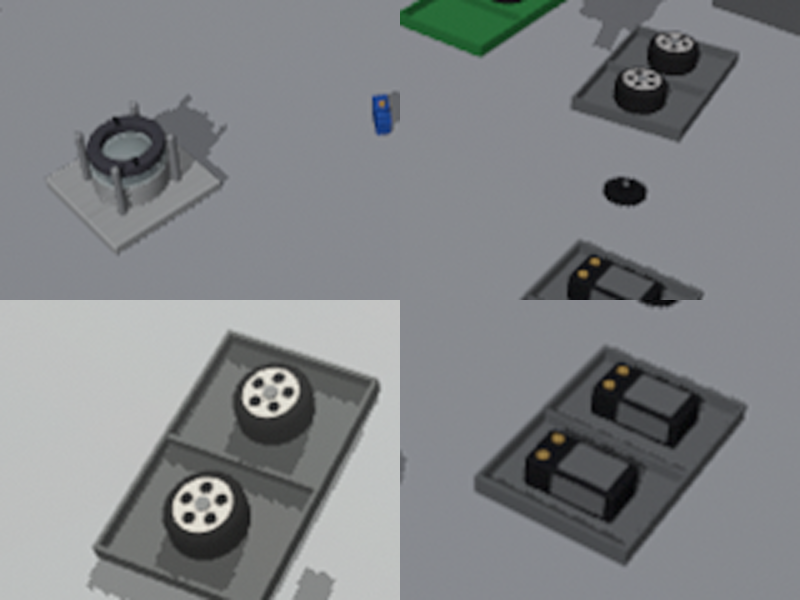

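The last picture shows spacer, lens and ring stacked flat between the rods. The wheel and battery lie flat in the empty bays, the gear and servo are where they were, and the arm is clear.

```bash
python3 -m jog '[{"grip":0,"travel":[0,0,0],"twist":0},{"grip":0,"travel":[0,0,0],"twist":0}]' && python3 -c "
from rig import hand_in; print(hand_in())"
```

```text
time: 31.7
position: [0.4703, 0.1524, 0.2384]
tool_rot: [0.996, 0.084, 0.0, -0.0]
ft_force: [-0.4, 0.4, -0.4]
grip_width: 0.0872
the job is handed in; nothing more can be done
None
```

The kit is sorted, and I handed it in at about 32 s of the 128 s allowed. The hand-in gives no verdict, so success rests on my own last checks.

- **Optics:** spacer, lens (dome up) and ring went into the four-rod holder in that order. The last picture shows them stacked flat between the rods. The wrist-camera fit put the ring within about 2 mm of the holder's axis.
- **Wheel and battery:** the wheel lies flat in the grey wheel tray's empty bay, and the battery lies flat in the battery tray's empty bay. Both were released within a few millimetres of the measured bay centres.
- **Gear and servo:** both detections fell within about 5–8 mm of the first ones, which is the detector's scatter, so there is no sign they moved. The green tray was left alone.
- **Forces:** all force readings while placing stayed below about 2 N, and the arm ended clear of everything.

Some readings disagreed:
- **Final detector positions:** the scene and side views differed by 1–4 cm for the wheel, battery and ring, and low-confidence false hits appeared (a "battery" in the wheel tray, a "gear" at the holder). I relied on the picture and the wrist-camera fits instead.
- **Ring position before pick-up:** two measurements differed by a few millimetres in y, because the first picture was taken before the arm had settled. I re-measured it before gripping.

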